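# Blow out the square jar on the sprung air pad

### The job

Blow the clippings out of the square glass jar. It stands mouth up in the tray: lay it on its side first and let go, so that you can take hold of it again the other way, then turn it mouth down over the nozzle of the round sprung air pad, press it fully down, hold it down for a second and ease it up. Leave the jar standing mouth down, centred on the risen pad, and leave the other things in the tray where they are.

Things in the scene. Friction and masses are not known exactly. Their poses are not given: they have to be found in the camera images.
- jar: square green glass jar, open at one end: 56 x 56 mm outside, 76 mm tall, walls and floor 4 mm, 0.11 to 0.21 kg, empty. Origin: centre of the outside of its closed end (underside when standing). z runs from the closed end to the mouth; x and y are square to the flat sides. Starts standing mouth up on the tray floor; lies still on any flat side, e.g. on the bare seat (z = 0) between tray and blower
- blower: the air blower, fixed: a grey plastic box 130 x 130 x 40 mm with a round sprung pad on top. Origin: centre of its underside, on the seat (z = 0); z up. The gap between blower and tray is bare seat, at least 0.15 m wide across y; the tray may be on either side (left or right)
- pad_top (a point): centre of the pad's flat top face, z up, 66 mm above the seat when the pad is up. The pad is a black disc 100 mm across and 12 mm thick; a steel nozzle stub 14 mm across stands 10 mm above this point and goes inside the jar's mouth. Any yaw of the jar will do
- pad (a joint): how far the pad is pushed down: 0 = up, 0.012 m = fully down, against a hard stop. Its spring takes about 5 N to start and 12 N at the stop; it carries the jar's weight without sinking and comes up again by itself
- tray: brown bamboo tray, fixed: 300 mm (its x) x 360 mm (its y), 20 mm tall, 6 mm thick walls and floor (floor 6 mm above the seat). Origin: centre of its underside; z up
- round_jar: bystander: round green glass jar (cup-shaped), 60 mm across at its rim, 62 mm tall, standing mouth up in the tray about 170 mm from the square jar. Origin: centre of its underside; z up
- clipper: bystander: black hair clipper lying in the tray, 153 x 46 x 36 mm, its length along its x. Origin: under its middle
- trimmer: bystander: steel edge trimmer lying in the tray, 150 x 32 x 26 mm, its length along its x. Origin: under its middle
- comb: bystander: blue comb lying flat in the tray, 160 x 32 x 6 mm, its length along its x. Origin: under its middle
Not all that is in view belongs to the job. What is shaped like the jar but yellow is not meant. Leave any yellow look-alike of the blower alone.

How it is judged (in metres and radians):
On the way, in this order (a step that is already met when the one before it is completed fails the run):
1. the jar lies on its side (axis within 10 degrees of level), at rest and let go (angle between jar's own z axis and vertical between 1.4 and 1.74 rad and height (world z) of jar below 0.06 m and contact force between the fingers and jar below 0.1 N and linear speed of jar below 0.02 m/s), for 0.2 s.
2. the jar, mouth down and centred over the pad within 18 mm, holds the pad fully down (10 mm or more of 12) for at least half a second (angle between jar's own z axis and vertical above 2.95 rad and horizontal distance between jar and pad_top below 0.018 m and value of joint pad above 0.01 m and contact force between jar and blower above 3 N), for 0.5 s.
At the end, for the whole second after the job is handed in: The jar stands mouth down (within 8 degrees) on the pad, its axis within 18 mm of the pad's centre, at rest and let go, with the pad risen again (less than 3 mm down) (angle between jar's own z axis and vertical above 3 rad and horizontal distance between jar and pad_top below 0.018 m and z of jar in the frame of pad_top between 0.07 and 0.082 m and value of joint pad below 0.003 m and linear speed of jar below 0.02 m/s); the robot touches nothing.
It fails at once if the lying black hair clipper is moved more than 40 mm (distance of clipper from where it was at the start of the episode above 0.04 m).
It fails at once if the lying steel edge trimmer is moved more than 40 mm (distance of trimmer from where it was at the start of the episode above 0.04 m).
It fails at once if the lying blue comb is moved more than 40 mm (distance of comb from where it was at the start of the episode above 0.04 m).
It fails at once if the round jar is moved more than 40 mm (distance of round_jar from where it was at the start of the episode above 0.04 m).
It fails at once if the round jar is tipped over (angle between round_jar's own z axis and vertical above 0.6 rad).
It also fails if it takes over 72 s, if anything falls off the work surface, if the arm or the gripper's body presses on something with over 40 N, if the wrist force passes 120 N, or if a joint passes its speed limit or range.

### The arm

A 6-joint arm with a two-finger parallel gripper is mounted at the origin on the work surface. World frame = base frame: x ahead of the robot, y to its left, z up, the work surface at z = 0. Lengths are in mm, angles in rad, forces in N, time in s.
With the tool pointing down it reaches from about 350 to 775 mm from the base axis. Payload 7.3 kg.
Tool frame: the origin (TCP) lies on the centre line of the jaws, within the pads' length; the fingertips stand 14 mm ahead of it and the grasp point (between the pads) lies 5 mm behind it; z points along the fingers, y is the line along which they close (so a half turn about z gives the same grasp; the last joint's range is limited). The gripper opens to 92 mm and grips with 3 to 60 N. Pads are 19 mm wide; open, the fingers measure 130 mm over their backs; the gripper's body (75 mm by 190 mm) begins 47 mm behind the grasp point.
Start: joints at [0.996, 0.342, 1.524, -0, 1.275, -0.146], TCP at [218.272, 477.494, 240.741] pointing down, gripper open.
Joint ranges: [-2.53, 2.53], [-0.77, 2.02], [0.04, 2.7], [-1, 4.14], [0.28, 2.66], [-3.11, 3.11]. Speed limits (rad/s): [2.57, 2.57, 3.14, 3.14, 3.14, 3.14].

### API

Orientations are given as [roll, pitch, yaw] about the fixed x, y, z axes, in that order (R = Rz(yaw) Ry(pitch) Rx(roll)).
In Python, from plant import get_obs, capture, bot, spot_in, trace, pinpoint gives the robot as it stands.
- The arm moves only by the tool play_rows, never from a script. Its argument "rows" is a list of rows, each a list of 2 entries, a list of its own where there are three numbers: the shift along the world's x, y, z in units of 3 cm (1.0 is 3 cm), then the turn, a rotation vector about the world's x, y, z in units of 8 degrees (1.0 is 8 degrees). A call has 1 to 12 rows; each row shifts and turns the commanded pose from where the row before left it; what a row does not reach is not made up. A row lasts 1/8 s, in which the tool goes at most 62.5 mm and 10.7 degrees, less where a joint would pass 70% of its speed; a pose out of reach is approached as far as the arm can. A call with a number of a shift or a turn outside -1 to 1 is refused whole. A call with a gripper value outside its range is refused whole. "hand" is the opening, from -1 (shut) to 1 (fully open), set as the call begins (left out, the last holds). The fingers move at their own pace and stop on an object; the grip force is fixed at half the most. Time passes only in rows, so rows that do not move let the fingers close. It gives the time, the measured TCP pose, the force, the opening and the grip force at its end, in the units of the state.
- get_obs(): the state, without advancing time (a new reading comes with each control period).
- capture(name): name is "scene" or "top"; returns a dict with "frame" (420x560x3 uint8, red, green, blue), "fov_y" (degrees; the focal length in pixels is half the picture's height over the tangent of half this angle, whatever the lens; pixels are square), "cx", "cy" (the principal point, pixels), "rvec" (rotation vector, rad) and "tvec" (3), from world to camera coordinates, as OpenCV has them. Camera axes: x right, y down, z forward; pixel columns grow to the right and rows downward; lengths in mm; the calibration is good to about 2 mm. A picture is of the moment at which its call begins. There is no depth.
- bot.close_job(): hands the job in; it is judged then, once.
Trained networks look in the newest picture that a camera, given by its name, has taken for a name from the list of things; names that differ only in an ending like _2 or _b are one class to them, and where a whole thing is asked for, a point or a joint stands for the part that bears it (a point fixed in the world has none). Each returns a list of dicts, best first, with "p" (0 to 1); they miss things now and then, are a little off and sometimes report something else, mostly with a low value. They report only what shows in the picture. A call takes as long as a camera call. They do not tell look-alikes from the thing itself.
- spot_in(query, camera): "at" ([row, column] in pixels, amid what is visible of it).
- trace(query, camera): "mask" (420x560 bool, what is visible of it) and "at" ([row, column] in pixels, amid what is visible of it).
- pinpoint(query, camera): "at" ([row, column] in pixels: a listed point, or the origin of a listed thing).
The state is a dict: "time": time; "joint_positions": joint angles; "dq": joint speeds; "tau": joint torques, N m; "tool_pos": TCP position; "tcp_rot": TCP orientation; "contact_force": force on the tool from outside, world axes, zero at the start; "moment": the same for the moment, N m; "grip_width": finger opening in mm; "finger_force": force on a finger pad.
Only numpy, scipy, OpenCV 4.12 (cv2) and the standard library are available. Lean on these libraries where they do the work, as an engineer would, in place of code of your own. Each camera call takes 0.05 s, during which the arm holds its last target. There are 200 camera calls.

## Working session

There is one attempt and no reset: what is moved stays moved. The work goes in short steps, Python scripts to look and compute and a tool call to move; the robot and the scene stay as the last step left them, time stands still between calls to the robot, and variables do not carry over. Pictures are saved under pics/ and viewed, at most 10 in all, crops included, and the job is handed in when it is done.

Besides the shell and the picture viewer there is one more tool, called as name(argument=value, ...) on one line, values as JSON. play_rows: Moves the arm, as the interface text tells. Shifts and turns lie within -1 to 1; 1 stands for 3 cm of shift or 8 degrees of turn. Its arguments: {"type":"object","properties":{"rows":{"type":"array"},"hand":{"type":"number"}},"required":["rows"]}

```bash
mkdir -p pics
cat > h.py <<'E'
import numpy as np, cv2
from plant import get_obs, capture, bot, spot_in, trace, pinpoint
def cam(c):
    R=cv2.Rodrigues(np.array(c['rvec'],float))[0]; t=np.array(c['tvec'],float).ravel()
    f=210/np.tan(np.radians(c['fov_y'])/2); return R,t,f
def ray(c,at,z):
    R,t,f=cam(c); d=R.T@np.array([(at[1]-c['cx'])/f,(at[0]-c['cy'])/f,1]); o=-R.T@t
    return o+d*(z-o[2])/d[2]
def proj(c,P):
    R,t,f=cam(c); q=R@np.array(P,float)+t; return np.array([c['cy']+f*q[1]/q[2],c['cx']+f*q[0]/q[2]])
E
python3 - <<'E'
from h import *
for n in('scene','top'):
    c=capture(n); R,t,f=cam(c); print(n,'campos',-R.T@t,f)
    cv2.imwrite(f'pics/{n}1.png',c['frame'][:,:,::-1])
    for q,z in(('jar',6),('blower',0),('pad_top',66),('tray',0),('round_jar',6),('clipper',6),('trimmer',6),('comb',6)):
        for r in pinpoint(q,n)[:3]: print(q,round(r['p'],2),np.round(r['at']),np.round(ray(c,r['at'],z)))
E
```

```text
scene campos [1064.66439039  743.59309977 1077.71930504] 506.02667593681883
jar 0.95 [193. 249.] [ 500. -174.    6.]
jar 0.66 [182. 294.] [ 362. -139.    6.]
jar 0.55 [148. 276.] [ 318. -303.    6.]
blower 0.96 [307. 322.] [557. 260.   0.]
blower 0.58 [294. 414.] [338. 356.   0.]
pad_top 0.9 [292. 326.] [555. 260.  66.]
pad_top 0.82 [281. 421.] [340. 361.  66.]
pad_top 0.62 [309. 325.] [586. 297.  66.]
tray 0.62 [190. 211.] [ 590. -250.    0.]
round_jar 0.62 [164. 216.] [ 522. -339.    6.]
clipper 0.7 [201. 180.] [ 692. -253.    6.]
trimmer 0.97 [201. 198.] [ 645. -227.    6.]
comb 0.65 [182. 202.] [ 599. -289.    6.]
top campos [ 362.4763418    -5.69331453 1101.72124229] 435.69568292768565
jar 0.83 [213. 338.] [ 504. -165.    6.]
jar 0.81 [278. 334.] [ 344. -150.    6.]
jar 0.79 [287. 394.] [ 317. -296.    6.]
blower 0.89 [198. 170.] [554. 262.   0.]
blower 0.78 [284. 130.] [340. 357.   0.]
blower 0.67 [204. 408.] [ 525. -346.    0.]
pad_top 0.87 [284. 118.] [340. 364.  66.]
pad_top 0.79 [188. 162.] [567. 267.  66.]
pad_top 0.33 [214. 342.] [ 495. -166.   66.]
tray 0.57 [182. 369.] [ 584. -249.    0.]
round_jar 0.85 [204. 406.] [ 526. -341.    6.]
round_jar 0.75 [172. 380.] [ 609. -278.    6.]
clipper 0.9 [142. 366.] [ 690. -246.    6.]
trimmer 0.9 [159. 361.] [ 645. -230.    6.]
trimmer 0.69 [194. 168.] [561. 266.   6.]
comb 0.79 [173. 383.] [ 607. -287.    6.]
```

View pics/scene1.png

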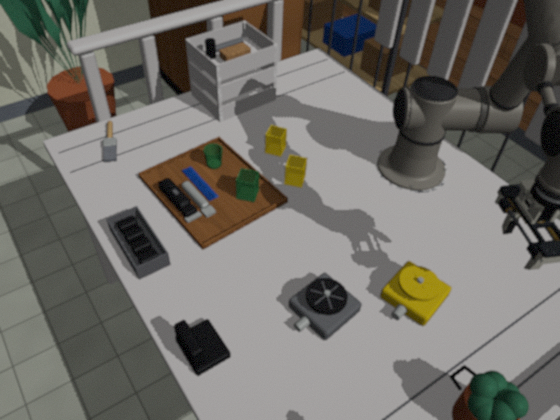

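View pics/top1.png

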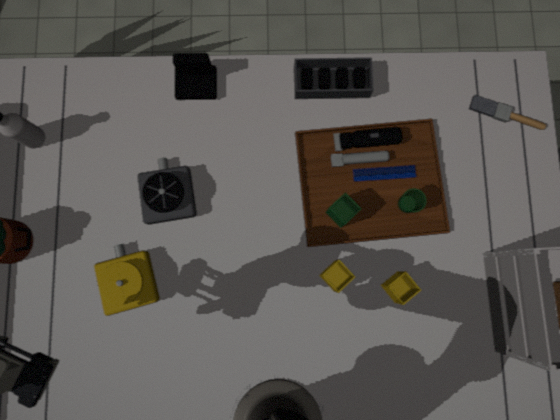

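The scene view shows the green square jar at (185,248), the grey blower at (303,325) and yellow look-alikes beside both. The top view shows the same layout: jar (211,342), blower (195,167), and bare seat between columns 200 and 300. I'll refine the poses with silhouette fits.

```bash
cat >> h.py <<'E'
from scipy.optimize import minimize
def hullmask(c,P):
    p=np.array([proj(c,q)[::-1] for q in P],np.float32)
    m=np.zeros((840,1120),np.uint8); h=cv2.convexHull(p)
    cv2.fillConvexPoly(m,np.round((h*2+.5)*16).astype(np.int32),1,shift=4)
    return cv2.resize(m.astype(np.float32),(560,420),interpolation=cv2.INTER_AREA)
def jarpts(R,t,w=28,L=76):
    return [R@np.array([a,b,z])+t for a in(-w,w) for b in(-w,w) for z in(0,L)]
def best(q,n,c,near,z):
    pa=proj(c,[*near,z]); r=[x for x in trace(q,n) if np.hypot(*(np.array(x['at'])-pa))<25]
    return r[0]['mask'].astype(np.float32) if r else None
def cost(cs,ms,P):
    k=0
    for c,m in zip(cs,ms):
        if m is None: continue
        h=hullmask(c,P); k+=np.abs(h-m).sum()/m.sum()
    return k
def fit(f,x0s,step):
    rs=[minimize(f,x0,method='Nelder-Mead',options=dict(initial_simplex=[x0]+[np.array(x0)+np.eye(len(x0))[i]*step[i] for i in range(len(x0))],xatol=.2,fatol=1e-4)) for x0 in x0s]
    rs.sort(key=lambda r:r.fun); return rs
def rz(a):
    a=np.radians(a); return np.array([[np.cos(a),-np.sin(a),0],[np.sin(a),np.cos(a),0],[0,0,1]])
E
python3 - <<'E'
from h import *
cs=[capture(n) for n in('scene','top')]
mj=[best('jar',n,c,(502,-168),40) for n,c in zip(('scene','top'),cs)]
mb=[best('blower',n,c,(556,261),20) for n,c in zip(('scene','top'),cs)]
print([None if m is None else m.sum() for m in mj+mb])
fj=lambda x,ids=(0,1):cost([cs[i] for i in ids],[mj[i] for i in ids],jarpts(rz(x[2]),np.array([x[0],x[1],6])))
for ids in((0,1),(0,),(1,)):
    r=fit(lambda x:fj(x,ids),[[502,-168,a] for a in(20,40,60)],[8,8,10])[0]; print('jar',ids,r.x,r.fun)
def bp(x):
    R=rz(x[2]);t=np.array([x[0],x[1],0])
    return [R@np.array([a,b,z])+t for a in(-65,65) for b in(-65,65) for z in(0,40)]+[t+[50*np.cos(a),50*np.sin(a),z] for a in np.linspace(0,6.28,24) for z in(54,66)]
for ids in((0,1),(0,),(1,)):
    r=fit(lambda x:cost([cs[i] for i in ids],[mb[i] for i in ids],bp(x)),[[556,261,a] for a in(-5,10,25)],[8,8,8])[0]; print('blower',ids,r.x,r.fun)
for c,n in zip(cs,('scene','top')):
    g=c['frame'].max(2)
    p=proj(c,[556,261,66]); print(n,p)
    a,b=np.round(p).astype(int); a0=max(a-35,0)
    im=c['frame'][a0:a+35,b-40:b+40,::-1]; cv2.imwrite(f'pics/b_{n}.png',cv2.resize(im,None,fx=5,fy=5,interpolation=cv2.INTER_CUBIC)); print(a0,b-40)
a=cv2.imread('pics/b_scene.png');b=cv2.imread('pics/b_top.png');cv2.imwrite('pics/b.png',np.hstack([a,b])[:, :800])
E
```

```text
[np.float32(675.0), np.float32(692.0), np.float32(2982.0), np.float32(2872.0)]
jar (0, 1) [ 507.77633218 -170.84921348   44.11998789] 0.14073646068572998
jar (0,) [ 507.61063332 -172.54827785   45.91838613] 0.054814815521240234
jar (1,) [ 506.46180705 -169.79405061   41.65230295] 0.04841040447354317
blower (0, 1) [560.47065523 265.32340225   8.88527765] 0.247468501329422
blower (0,) [560.66002036 265.54271415   9.88102506] 0.11871227622032166
blower (1,) [560.90803502 265.39703637   8.15424505] 0.12682799994945526
scene [292.38084685 325.78192751]
257 286
top [192.24032119 163.88719607]
157 124
```

View pics/b.png

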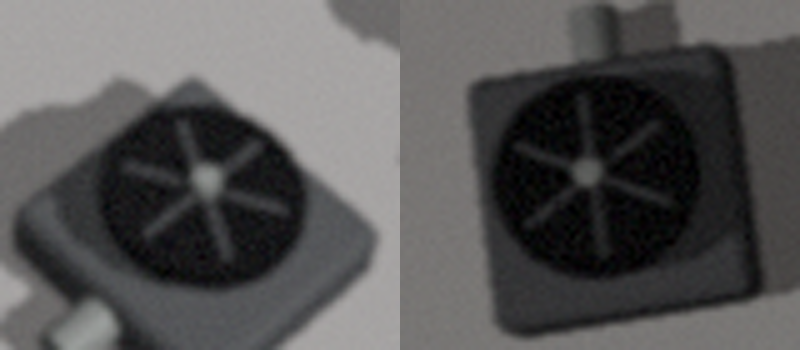

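The crops show the black pad with its bright nozzle tip: scene about (292.6,327.2), top about (191,161.2). The blower mask also took in the side knob, so the nozzle is the better measure.

Run:
```python
from h import *
s=capture('scene');t=capture('top')
for z in(72,76): print(z,ray(s,[292.6,327.2],z),ray(t,[191.0,161.2],z))
# dark-disc fit
def disc(c,n):
    g=cv2.GaussianBlur(c['frame'],(3,3),0).max(2).astype(int); p=proj(c,[558,262,66]).astype(int)
    m=np.zeros_like(g,np.uint8); a,b=p; m[a-26:a+26,b-28:b+28]=(g[a-26:a+26,b-28:b+28]<38)
    m=cv2.morphologyEx(m,cv2.MORPH_CLOSE,np.ones((9,9)))
    nl,l,st,_=cv2.connectedComponentsWithStats(m); k=1+st[1:,4].argmax(); return (l==k).astype(np.float32)
ms=[disc(s,'s'),disc(t,'t')]
P=lambda x:[[x[0]+50*np.cos(a),x[1]+50*np.sin(a),z] for a in np.linspace(0,6.28,40) for z in(54,66)]
for i,c in enumerate((s,t)):
    r=fit(lambda x:cost([c],[ms[i]],P(x)),[[556,261]],[6,6])[0];print(r.x,r.fun,ms[i].sum())
o=get_obs();print(o['tool_pos'],o['tcp_rot'],o['grip_width'],o['time'],o['contact_force'])
```

```text
72 [556.5581489  266.17412502  72.        ] [558.0217969  265.92866106  72.        ]
76 [558.57901591 268.07294101  76.        ] [557.2621915  264.87353287  76.        ]
[558.43146896 263.74416161] 0.24497607350349426 1045.0
[558.35970306 261.93524551] 0.20259112119674683 1756.0
[218.27553723 477.51291398 240.73065895] [3.14148488e+00 1.52023143e-05 2.71280053e+00] 91.59274938297914 1.3 [-0.16928054 -0.61776902  0.72774696]
```

```bash
cat >> h.py <<'E'
from scipy.spatial.transform import Rotation as Ro
def go(*wps):
    "waypoints (grasp point, tilt about tool y, bearing of tool y, rows); prints per-row numbers"
    o=get_obs(); p=np.array(o['tool_pos'],float); R=Ro.from_euler('xyz',o['tcp_rot'])
    print('t',o['time'],'tcp',np.round(p,1),'F',np.round(o['contact_force'],1),'grip',round(o['grip_width'],1),np.round(o['finger_force'],1),'q',np.round(o['joint_positions'],2))
    for G,th,be,n in wps:
        b=np.radians(be); y=np.array([np.cos(b),np.sin(b),0]); z=np.array([0,0,-1.]); 
        Rt=Ro.from_rotvec(np.radians(th)*y)*Ro.from_matrix(np.c_[np.cross(y,z),y,z])
        T=np.array(G,float)+5*Rt.as_matrix()[:,2]
        w=np.degrees((Rt*R.inv()).as_rotvec()); d=T-p
        n=n or int(np.ceil(max(np.abs(d).max()/30,np.abs(w).max()/8,np.linalg.norm(w)/10.5)))
        print('to',np.round(T,1),'rows',n,'each',np.round(d/30/n,3),np.round(w/8/n,3)); p,R=T,Rt
E
python3 - <<'E'
from h import *
go(([440,150,240],0,0,0),([507,-171,130],-30,-46,0),([507,-171,54],-30,-46,0))
E
```

```text
t 1.3 tcp [218.3 477.5 240.7] F [-0.2 -0.6  0.7] grip 91.6 0.0 q [ 1.    0.34  1.52  0.    1.28 -0.15]
to [440. 150. 235.] rows 11 each [ 0.672 -0.992 -0.017] [-0.     0.    -0.744]
to [ 505.2 -172.7  125.7] rows 11 each [ 0.198 -0.978 -0.331] [-0.322  0.137 -0.51 ]
to [ 505.2 -172.7   49.7] rows 3 each [ 0.     0.    -0.844] [0. 0. 0.]
```

play_rows(hand=1, rows=[[[0.67, -0.99, 0], [0, 0, -0.74]], [[0.67, -0.99, 0], [0, 0, -0.74]], [[0.67, -0.99, 0], [0, 0, -0.74]], [[0.67, -0.99, 0], [0, 0, -0.74]], [[0.67, -0.99, 0], [0, 0, -0.74]], [[0.67, -0.99, 0], [0, 0, -0.74]], [[0.67, -0.99, 0], [0, 0, -0.74]], [[0.67, -0.99, 0], [0, 0, -0.74]], [[0.67, -0.99, 0], [0, 0, -0.74]], [[0.67, -0.99, 0], [0, 0, -0.74]], [[0.67, -0.99, 0], [0, 0, -0.74]]])

```text
time: 2.68
tool_pos: [440.0, 149.8, 240.9]
tcp_rot: [3.141, -0.0, 1.573]
contact_force: [0.4, 0.1, -0.2]
grip_width: 92.0
finger_force: 0.0
```

play_rows(rows=[[[0.2, -0.98, -0.33], [-0.32, 0.14, -0.51]], [[0.2, -0.98, -0.33], [-0.32, 0.14, -0.51]], [[0.2, -0.98, -0.33], [-0.32, 0.14, -0.51]], [[0.2, -0.98, -0.33], [-0.32, 0.14, -0.51]], [[0.2, -0.98, -0.33], [-0.32, 0.14, -0.51]], [[0.2, -0.98, -0.33], [-0.32, 0.14, -0.51]], [[0.2, -0.98, -0.33], [-0.32, 0.14, -0.51]], [[0.2, -0.98, -0.33], [-0.32, 0.14, -0.51]], [[0.2, -0.98, -0.33], [-0.32, 0.14, -0.51]], [[0.2, -0.98, -0.33], [-0.32, 0.14, -0.51]], [[0.2, -0.98, -0.33], [-0.32, 0.14, -0.51]], [[0, 0, 0], [0, 0, 0]]])

```text
time: 4.18
tool_pos: [505.2, -173.9, 130.4]
tcp_rot: [-3.13, 0.524, 0.775]
contact_force: [-0.3, 0.9, -0.4]
grip_width: 91.7
finger_force: 0.0
```

Run:
```python
from h import *
go(([507,-171,54],-30,-46,0))
c=capture('scene'); a=c['frame'][110:260,150:350,::-1]
d=capture('top'); b=d['frame'][130:280,240:440,::-1]
cv2.imwrite('pics/g1.png',cv2.resize(np.hstack([a,b]),None,fx=2,fy=2,interpolation=cv2.INTER_CUBIC))
```

```text
t 4.175 tcp [ 505.2 -173.9  130.4] F [-0.3  0.9 -0.4] grip 91.7 0.0 q [-0.24  0.66  1.43 -0.44  1.38  0.72]
to [ 505.2 -172.7   49.7] rows 3 each [-0.001  0.013 -0.897] [-0.017 -0.016 -0.004]
```

View pics/g1.png

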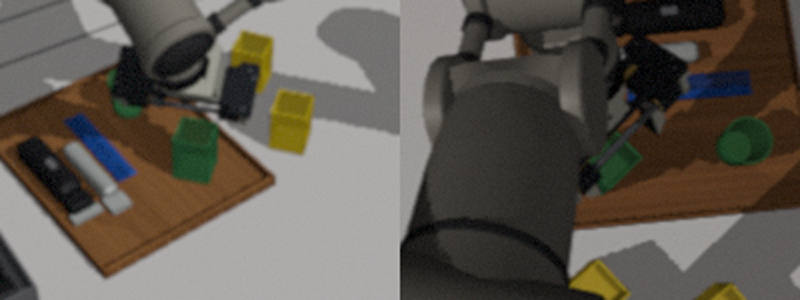

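The scene and top crops show the open gripper tilted above the green jar, with the tray otherwise undisturbed. I'll check the fingers against their projection, because the top view looks offset.

Run:
```python
from h import *
c=capture('top');s=capture('scene')
cr=lambda p:np.round([(p[1]-240)*2+400,(p[0]-130)*2]); cs=lambda p:np.round([(p[1]-150)*2,(p[0]-110)*2])
o=get_obs();R=Ro.from_euler('xyz',o['tcp_rot']).as_matrix();p=o['tool_pos'];print(R)
for k in(-46,0,46): q=p+R[:,1]*k+R[:,2]*14; print(k,cr(proj(c,q)),cs(proj(s,q)),q)
print('jar top', cr(proj(c,[507,-171,82])),cs(proj(s,[507,-171,82])))
```

```text
[[ 0.61767073  0.6983922  -0.3615677 ]
 [ 0.60846799 -0.7156683  -0.34290755]
 [-0.4982465  -0.00819842 -0.86699666]]
-46 [592. 185.] [228. 112.] [ 468.16971594 -143.76967137  120.5440359 ]
0 [620. 157.] [197. 107.] [ 500.29575714 -176.69041334  120.16690876]
46 [647. 129.] [165. 102.] [ 532.42179835 -209.61115531  119.78978163]
jar top [610. 156.] [195. 131.]
```

Fingertip projections match the picture, so I'm descending and gripping.

play_rows(rows=[[[0, 0.04, -0.9], [0, 0, 0]], [[0, 0, -0.9], [0, 0, 0]], [[0, 0, -0.9], [0, 0, 0]], [[0, 0, 0], [0, 0, 0]], [[0, 0, 0], [0, 0, 0]]])

```text
time: 5.0
tool_pos: [506.0, -171.2, 52.2]
tcp_rot: [-3.134, 0.522, 0.777]
contact_force: [0.3, -0.2, 0.4]
grip_width: 91.7
finger_force: 0.0
```

play_rows(hand=-1, rows=[[[0, 0, 0], [0, 0, 0]], [[0, 0, 0], [0, 0, 0]], [[0, 0, 0], [0, 0, 0]], [[0, 0, 0], [0, 0, 0]], [[0, 0, 0], [0, 0, 0]], [[0, 0, 0], [0, 0, 0]]])

```text
time: 5.75
tool_pos: [505.5, -171.5, 51.0]
tcp_rot: [-3.132, 0.522, 0.777]
contact_force: [-0.5, 0.2, 2.1]
grip_width: 56.1
finger_force: 29.7
```

Run:
```python
from h import *
go(([507,-171,140],-30,-46,0),([510,60,140],-30,0,0),([510,60,100],60,0,0))
```

```text
t 5.75 tcp [ 505.5 -171.5   51. ] F [-0.5  0.2  2.1] grip 56.1 29.7 q [-0.23  0.76  1.49 -0.46  1.23  0.79]
to [ 505.2 -172.7  135.7] rows 3 each [-0.003 -0.014  0.941] [-0.016 -0.011 -0.01 ]
to [510.   57.5 135.7] rows 8 each [0.02  0.959 0.   ] [-0.    -0.     0.719]
to [510.   64.3  97.5] rows 12 each [ 0.     0.019 -0.106] [0.937 0.    0.   ]
```

play_rows(rows=[[[0, 0, 0.94], [0, 0, 0]], [[0, 0, 0.94], [0, 0, 0]], [[0, 0, 0.94], [0, 0, 0]], [[0.02, 0.9, 0], [0, 0, 0.72]], [[0.02, 0.9, 0], [0, 0, 0.72]], [[0.02, 0.9, 0], [0, 0, 0.72]], [[0.02, 0.9, 0], [0, 0, 0.72]], [[0.02, 0.9, 0], [0, 0, 0.72]], [[0.02, 0.9, 0], [0, 0, 0.72]], [[0.02, 0.9, 0], [0, 0, 0.72]], [[0.02, 0.9, 0], [0, 0, 0.72]]])

```text
time: 7.12
tool_pos: [509.9, 45.6, 135.1]
tcp_rot: [-3.131, 0.522, 1.585]
contact_force: [-0.3, 0.0, -1.6]
grip_width: 56.2
finger_force: 29.7
```

play_rows(rows=[[[0, 0.02, -0.1], [0.94, 0, 0]], [[0, 0.02, -0.1], [0.94, 0, 0]], [[0, 0.02, -0.1], [0.94, 0, 0]], [[0, 0.02, -0.1], [0.94, 0, 0]], [[0, 0.02, -0.1], [0.94, 0, 0]], [[0, 0.02, -0.1], [0.94, 0, 0]], [[0, 0.02, -0.1], [0.94, 0, 0]], [[0, 0.02, -0.1], [0.94, 0, 0]], [[0, 0.02, -0.1], [0.94, 0, 0]], [[0, 0.02, -0.1], [0.94, 0, 0]], [[0, 0.02, -0.1], [0.94, 0, 0]], [[0, 0.02, -0.1], [0.94, 0, 0]]])

```text
time: 8.62
tool_pos: [510.4, 51.3, 99.2]
tcp_rot: [3.129, -1.056, 1.589]
contact_force: [-0.0, -0.1, -1.6]
grip_width: 56.4
finger_force: 29.7
```

Run:
```python
from h import *
go(([510,45,60],60,0,0),([510,45,28],60,0,0))
cs=[capture('scene'),capture('top')]
for n,c in zip(('scene','top'),cs): print(n,[(np.round(r['at']),round(r['p'],2)) for r in spot_in('jar',n)], proj(c,[510,55,95]))
c=cs[0]; a,b=np.round(proj(c,[510,55,80])).astype(int)
cv2.imwrite('pics/l1.png',cv2.resize(c['frame'][a-75:a+75,b-100:b+100,::-1],None,fx=3,fy=3,interpolation=cv2.INTER_CUBIC))
```

```text
t 8.625 tcp [510.4  51.3  99.2] F [-0.  -0.1 -1.6] grip 56.4 29.7 q [-0.53  0.79  1.71  0.85  1.44 -1.03]
to [510.   49.3  57.5] rows 2 each [-0.006 -0.032 -0.695] [-0.031  0.022 -0.027]
to [510.   49.3  25.5] rows 2 each [ 0.     0.    -0.533] [0. 0. 0.]
scene [(array([166., 294.]), 0.92), (array([221., 294.]), 0.9), (array([136., 274.]), 0.82)] [222.27038167 292.28463977]
top [(array([204., 234.]), 0.83)] [207.75088606 248.938098  ]
```

View pics/l1.png

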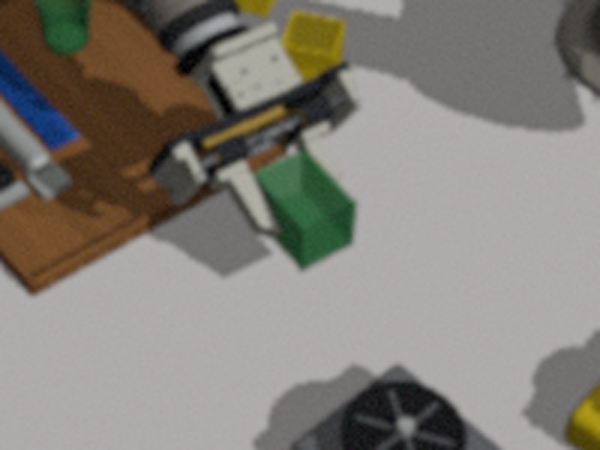

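The picture shows the jar held level, closed end towards the blower, and clear of the tray. Lowering it now.

play_rows(rows=[[[0, 0.1, -0.7], [0, 0, 0]], [[0, 0.1, -0.7], [0, 0, 0]], [[0, 0, -0.6], [0, 0, 0]], [[0, 0, -0.3], [0, 0, 0]], [[0, 0, 0], [0, 0, 0]], [[0, 0, 0], [0, 0, 0]]])

```text
time: 9.57
tool_pos: [510.4, 57.7, 30.8]
tcp_rot: [3.129, -1.052, 1.59]
contact_force: [-0.5, -0.2, -0.7]
grip_width: 56.4
finger_force: 29.7
```

play_rows(rows=[[[0, 0, -0.05], [0, 0, 0]], [[0, 0, -0.05], [0, 0, 0]], [[0, 0, 0], [0, 0, 0]], [[0, 0, 0], [0, 0, 0]]])

```text
time: 10.07
tool_pos: [510.2, 57.8, 27.5]
tcp_rot: [3.13, -1.053, 1.589]
contact_force: [0.4, 0.3, -1.3]
grip_width: 56.2
finger_force: 29.7
```

play_rows(rows=[[[0, 0, -0.03], [0, 0, 0]], [[0, 0, -0.03], [0, 0, 0]], [[0, 0, 0], [0, 0, 0]], [[0, 0, 0], [0, 0, 0]]])

```text
time: 10.58
tool_pos: [510.2, 57.8, 25.6]
tcp_rot: [3.131, -1.053, 1.589]
contact_force: [1.1, 0.3, -0.7]
grip_width: 56.2
finger_force: 29.7
```

play_rows(rows=[[[0, 0, -0.03], [0, 0, 0]], [[0, 0, 0], [0, 0, 0]], [[0, 0, 0], [0, 0, 0]]])

```text
time: 10.95
tool_pos: [510.2, 57.8, 25.1]
tcp_rot: [3.13, -1.053, 1.589]
contact_force: [-0.4, -0.2, 3.2]
grip_width: 56.5
finger_force: 29.7
```

play_rows(hand=1, rows=[[[0, 0, 0], [0, 0, 0]], [[0, 0, 0], [0, 0, 0]], [[0, 0, 0], [0, 0, 0]], [[0, 0, 0], [0, 0, 0]], [[0, 0, 0], [0, 0, 0]], [[0, 0, 0], [0, 0, 0]]])

```text
time: 11.7
tool_pos: [510.2, 57.8, 24.7]
tcp_rot: [3.13, -1.052, 1.589]
contact_force: [-1.2, 0.3, 0.1]
grip_width: 92.1
finger_force: 0.0
```

Run:
```python
from h import *
o=get_obs(); R=Ro.from_euler('xyz',o['tcp_rot']).as_matrix(); print(R[:,2]*-1)
go(([510,-40,95],60,0,0),([510,30,200],0,0,0))
```

```text
[ 0.00443724 -0.86864988  0.4954066 ]
t 11.7 tcp [510.2  57.8  24.7] F [-1.2  0.3  0.1] grip 92.1 0.0 q [-0.52  0.92  1.71  0.88  1.35 -1.13]
to [510.  -35.7  92.5] rows 4 each [-0.002 -0.779  0.565] [-0.01   0.01  -0.015]
to [510.  30. 195.] rows 8 each [0.    0.274 0.427] [-0.937  0.     0.   ]
```

play_rows(rows=[[[0, -0.78, 0.45], [0, 0, 0]], [[0, -0.78, 0.45], [0, 0, 0]], [[0, -0.78, 0.5], [0, 0, 0]], [[0, -0.5, 0.9], [0, 0, 0]], [[0, 0, 1], [-0.9, 0, 0]], [[0, 0, 1], [-0.9, 0, 0]], [[0, 0, 1], [-0.9, 0, 0]], [[0, 0, 1], [-0.9, 0, 0]], [[0, 0, 0], [-0.9, 0, 0]], [[0, 0, 0], [-0.9, 0, 0]], [[0, 0, 0], [-0.9, 0, 0]]])

```text
time: 13.08
tool_pos: [510.0, -27.4, 214.3]
tcp_rot: [-3.14, -0.169, 1.58]
contact_force: [0.5, 0.2, -1.2]
grip_width: 92.0
finger_force: 0.0
```

```bash
cat > lay.py <<'E'
from h import *
cs=[capture('scene'),capture('top')]
ms=[best('jar',n,c,(510,65),28) for n,c in zip(('scene','top'),cs)]
print([None if m is None else m.sum() for m in ms])
def P(x):
    R=rz(x[2])@np.array([[1,0,0],[0,0,-1],[0,1,0.]]) # jar z -> -y at yaw 0
    return jarpts(R,np.array([x[0],x[1],28.]))
for ids in((0,1),(0,),(1,)):
    if any(ms[i] is None for i in ids): continue
    r=fit(lambda x:cost([cs[i] for i in ids],[ms[i] for i in ids],P(x)),[[510,102,a] for a in(-6,6)],[8,8,8])[0]; print(ids,r.x,r.fun)
go(([510,68,110],-30,0,0),([510,68,31],-30,0,0))
c=cs[0]; a,b=np.round(proj(c,[510,65,30])).astype(int); im=c['frame'][a-75:a+75,b-100:b+100,::-1]
cv2.imwrite('pics/l2.png',cv2.resize(im,None,fx=3,fy=3,interpolation=cv2.INTER_CUBIC))
E
python3 lay.py
```

```text
[np.float32(911.0), np.float32(766.0)]
(0, 1) [510.74983126 101.13655308  -0.86708612] 0.1371312439441681
(0,) [ 5.10400850e+02  1.00662994e+02 -1.05381502e-01] 0.03704719990491867
(1,) [508.81997762 102.46245087  -1.09588762] 0.07669712603092194
t 13.275 tcp [509.9 -26.8 213.7] F [ 0.3  0.4 -0.1] grip 91.6 0.0 q [-0.3   0.36  1.59  0.17  1.25 -0.37]
to [510.   65.5 105.7] rows 6 each [ 0.     0.513 -0.6  ] [-0.834 -0.008 -0.011]
to [510.   65.5  26.7] rows 3 each [ 0.     0.    -0.878] [0. 0. 0.]
```

View pics/l2.png

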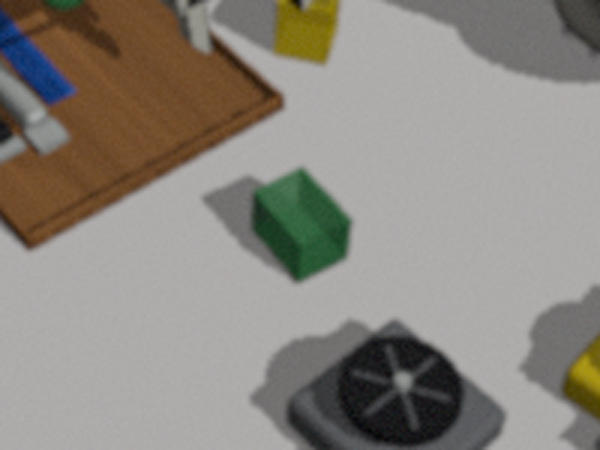

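The jar lies flat at (225,300) of the crop, closed end towards the blower. The fit (510, 101.5) agrees with prediction. Now regrasping from the other side.

play_rows(rows=[[[0, 0.51, -0.5], [-0.83, 0, 0]], [[0, 0.51, -0.5], [-0.83, 0, 0]], [[0, 0.51, -0.5], [-0.83, 0, 0]], [[0, 0.51, -0.5], [-0.83, 0, 0]], [[0, 0.51, -0.5], [-0.83, 0, 0]], [[0, 0.51, -0.5], [-0.83, 0, 0]], [[0, 0, -0.9], [0, 0, 0]], [[0, 0, -0.9], [0, 0, 0]], [[0, 0, -0.9], [0, 0, 0]], [[0, 0, 0], [0, 0, 0]], [[0, 0, 0], [0, 0, 0]]])

```text
time: 14.65
tool_pos: [510.4, 63.7, 43.1]
tcp_rot: [-3.131, 0.522, 1.58]
contact_force: [0.2, 0.2, -0.4]
grip_width: 92.0
finger_force: 0.0
```

Run:
```python
from h import *
go(([510,68,31],-30,0,0))
```

```text
t 14.65 tcp [510.4  63.7  43.1] F [ 0.2  0.2 -0.4] grip 92.0 0.0 q [ 0.26  0.69  1.69 -0.6   1.01  0.65]
to [510.   65.5  26.7] rows 1 each [-0.014  0.06  -0.548] [-0.01  -0.064 -0.028]
```

play_rows(rows=[[[0, 0.06, -0.54], [0, -0.06, 0]], [[0, 0, 0], [0, 0, 0]], [[0, 0, 0], [0, 0, 0]]])

```text
time: 15.02
tool_pos: [510.2, 66.3, 26.7]
tcp_rot: [-3.142, 0.523, 1.577]
contact_force: [-0.4, 0.4, -0.5]
grip_width: 91.5
finger_force: 0.0
```

play_rows(hand=-1, rows=[[[0, 0, 0], [0, 0, 0]], [[0, 0, 0], [0, 0, 0]], [[0, 0, 0], [0, 0, 0]], [[0, 0, 0], [0, 0, 0]], [[0, 0, 0], [0, 0, 0]], [[0, 0, 0], [0, 0, 0]]])

```text
time: 15.78
tool_pos: [510.2, 66.2, 26.6]
tcp_rot: [3.141, 0.522, 1.576]
contact_force: [-0.4, 0.2, 0.8]
grip_width: 56.0
finger_force: 30.0
```

Run:
```python
from h import *
go(([510,68,190],-30,0,0),([510,68,190],60,0,0),([557.5,262.5,160],60,25,0))
```

```text
t 15.775 tcp [510.2  66.2  26.6] F [-0.4  0.2  0.8] grip 56.0 30.0 q [ 0.27  0.71  1.7  -0.62  0.97  0.68]
to [510.   65.5 185.7] rows 6 each [-0.001 -0.004  0.884] [-0.001  0.    -0.007]
to [510.   72.3 187.5] rows 12 each [0.    0.019 0.005] [0.937 0.    0.   ]
to [555.7 266.4 157.5] rows 7 each [ 0.217  0.924 -0.143] [0.    0.    0.446]
```

play_rows(rows=[[[0, 0, 0.9], [0, 0, 0]], [[0, 0, 0.9], [0, 0, 0]], [[0, 0, 0.9], [0, 0, 0]], [[0, 0, 0.9], [0, 0, 0]], [[0, 0, 0.9], [0, 0, 0]], [[0, 0, 0.9], [0, 0, 0]], [[0, 0, 0], [0, 0, 0]]])

```text
time: 16.65
tool_pos: [511.0, 66.4, 189.9]
tcp_rot: [3.137, 0.521, 1.574]
contact_force: [1.0, 0.6, -2.2]
grip_width: 55.7
finger_force: 30.0
```

play_rows(rows=[[[0, 0, 0], [0.94, 0, 0]], [[0, 0, 0], [0.94, 0, 0]], [[0, 0, 0], [0.94, 0, 0]], [[0, 0, 0], [0.94, 0, 0]], [[0, 0, 0], [0.94, 0, 0]], [[0, 0, 0], [0.94, 0, 0]], [[0, 0, 0], [0.94, 0, 0]], [[0, 0, 0], [0.94, 0, 0]], [[0, 0, 0], [0.94, 0, 0]], [[0, 0, 0], [0.94, 0, 0]], [[0, 0, 0], [0.94, 0, 0]], [[0, 0, 0], [0.94, 0, 0]]])

```text
time: 18.15
tool_pos: [509.8, 65.9, 187.2]
tcp_rot: [3.136, -1.056, 1.573]
contact_force: [-1.0, 0.7, -1.8]
grip_width: 56.0
finger_force: 30.0
```

play_rows(rows=[[[0.22, 0.93, -0.1], [0, 0, 0.44]], [[0.22, 0.93, -0.1], [0, 0, 0.44]], [[0.22, 0.93, -0.1], [0, 0, 0.44]], [[0.22, 0.93, -0.1], [0, 0, 0.44]], [[0.22, 0.93, -0.1], [0, 0, 0.44]], [[0.22, 0.93, -0.1], [0, 0, 0.44]], [[0.22, 0.93, -0.1], [0, 0, 0.44]], [[0, 0, 0], [0, 0, 0]], [[0, 0, 0], [0, 0, 0]]])

```text
time: 19.27
tool_pos: [555.8, 261.1, 166.1]
tcp_rot: [3.137, -1.053, 2.004]
contact_force: [-0.5, 0.2, -0.4]
grip_width: 55.9
finger_force: 30.0
```

```bash
cat > hang.py <<'E'
from h import *
go(([557.5,262.5,160],60,25,0))
o=get_obs(); R=Ro.from_euler('xyz',o['tcp_rot']).as_matrix(); G=np.array(o['tool_pos'])-5*R[:,2]
y=R[:,1]; print('y bearing',np.degrees(np.arctan2(y[1],y[0])),'tilt',np.degrees(np.arccos(-R[2,2])),'G',G)
cs=[capture('scene'),capture('top')]
ms=[best('jar',n,c,G[:2],G[2]-5) for n,c in zip(('scene','top'),cs)]
print([None if m is None else m.sum() for m in ms])
yaw=np.degrees(np.arctan2(y[1],y[0]))
P=lambda x:jarpts(rz(yaw)@np.diag([1,-1,-1.]),np.array([x[0],x[1],G[2]+33]))
for ids in((0,1),(0,),(1,)):
    if any(ms[i] is None for i in ids): continue
    r=fit(lambda x:cost([cs[i] for i in ids],[ms[i] for i in ids],P(x)),[G[:2]],[6,6])[0]; print(ids,r.x,r.fun)
c=cs[0]; a,b=np.round(proj(c,[556,264,110])).astype(int); im=c['frame'][a-60:a+60,b-65:b+65,::-1]
import sys
A=cv2.resize(im,None,fx=3,fy=3,interpolation=cv2.INTER_CUBIC)
c=cs[1]; a,b=np.round(proj(c,[556,264,110])).astype(int); im=c['frame'][a-60:a+60,b-65:b+65,::-1]
cv2.imwrite(sys.argv[1],np.hstack([A,cv2.resize(im,None,fx=3,fy=3,interpolation=cv2.INTER_CUBIC)]))
E
python3 hang.py pics/p1.png
```

```text
t 19.275 tcp [555.8 261.1 166.1] F [-0.5  0.2 -0.4] grip 55.9 30.0 q [-0.08  0.82  1.34  0.86  1.65 -0.76]
to [555.7 266.4 157.5] rows 1 each [-0.003  0.177 -0.288] [-0.044 -0.001  0.052]
y bearing 24.58727862900841 tilt 60.32274123304154 G [557.57536622 257.17605408 168.6160899 ]
[np.float32(970.0), np.float32(842.0)]
(0, 1) [556.36233397 257.80848106] 0.5651535391807556
(0,) [555.71831055 257.15426453] 0.2538659870624542
(1,) [557.69429322 259.55244263] 0.299881249666214
```

View pics/p1.png

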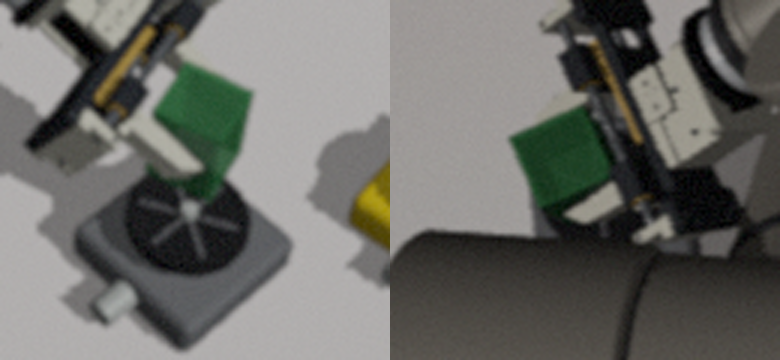

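The picture shows the jar upright mouth down above the pad, about 6 mm short in y. I'll correct that and lower.

play_rows(rows=[[[0.03, 0.2, 0], [-0.04, 0, 0.05]], [[0, 0, -0.5], [0, 0, 0]], [[0, 0, -0.5], [0, 0, 0]], [[0, 0, -0.4], [0, 0, 0]], [[0, 0, -0.3], [0, 0, 0]], [[0, 0, 0], [0, 0, 0]], [[0, 0, 0], [0, 0, 0]]])

```text
time: 20.35
tool_pos: [557.5, 267.5, 116.8]
tcp_rot: [3.134, -1.047, 2.014]
contact_force: [0.3, -0.0, -1.6]
grip_width: 55.8
finger_force: 30.0
```

```bash
python3 hang.py pics/p2.png
```

```text
t 20.35 tcp [557.5 267.5 116.8] F [ 0.3 -0.  -1.6] grip 55.8 30.0 q [-0.07  0.89  1.34  0.86  1.59 -0.82]
to [555.7 266.4 157.5] rows 2 each [-0.03  -0.018  0.678] [-0.006  0.012 -0.002]
y bearing 25.037689652875923 tilt 60.00956741914539 G [559.2923947  263.58277476 119.325853  ]
[np.float32(858.0), None]
(0,) [557.17379576 263.78662836] 0.2931235432624817
```

View pics/p2.png

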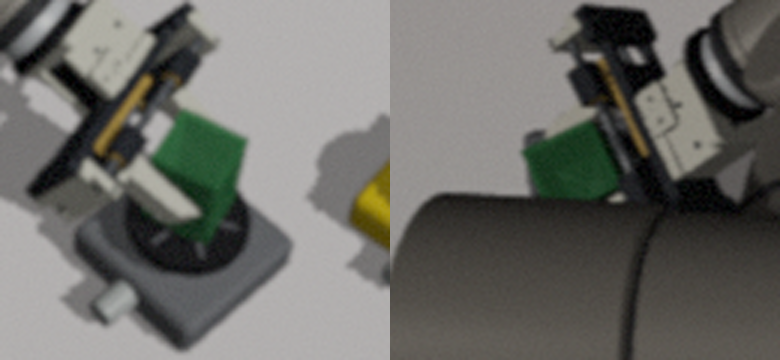

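The jar hangs centred over the nozzle in the scene view; the arm hides the top view. Pressing down now.

play_rows(rows=[[[0, 0, -0.2], [0, 0, 0]], [[0, 0, -0.1], [0, 0, 0]], [[0, 0, -0.1], [0, 0, 0]], [[0, 0, 0], [0, 0, 0]], [[0, 0, 0], [0, 0, 0]]])

```text
time: 21.18
tool_pos: [557.2, 267.5, 105.0]
tcp_rot: [3.135, -1.048, 2.014]
contact_force: [-1.5, -2.2, 3.1]
grip_width: 55.8
finger_force: 30.0
```

play_rows(rows=[[[0, 0, -0.1], [0, 0, 0]], [[0, 0, -0.1], [0, 0, 0]], [[0, 0, -0.1], [0, 0, 0]], [[0, 0, 0], [0, 0, 0]], [[0, 0, 0], [0, 0, 0]]])

```text
time: 21.8
tool_pos: [557.2, 267.5, 96.5]
tcp_rot: [3.134, -1.049, 2.015]
contact_force: [-0.8, -4.0, 9.5]
grip_width: 56.3
finger_force: 30.0
```

play_rows(rows=[[[0, 0, -0.05], [0, 0, 0]], [[0, 0, -0.05], [0, 0, 0]], [[0, 0, 0], [0, 0, 0]], [[0, 0, 0], [0, 0, 0]]])

```text
time: 22.3
tool_pos: [557.2, 267.5, 93.8]
tcp_rot: [3.134, -1.049, 2.015]
contact_force: [-2.7, -3.4, 9.5]
grip_width: 55.7
finger_force: 30.0
```

play_rows(rows=[[[0, 0, -0.04], [0, 0, 0]], [[0, 0, -0.04], [0, 0, 0]], [[0, 0, 0], [0, 0, 0]], [[0, 0, 0], [0, 0, 0]]])

```text
time: 22.8
tool_pos: [557.2, 267.4, 93.5]
tcp_rot: [3.131, -1.051, 2.018]
contact_force: [-4.5, -6.9, 19.7]
grip_width: 55.9
finger_force: 30.0
```

Hard stop reached at 20 N. I'll hold for over a second, then ease up.

play_rows(rows=[[[0, 0, 0], [0, 0, 0]], [[0, 0, 0], [0, 0, 0]], [[0, 0, 0], [0, 0, 0]], [[0, 0, 0], [0, 0, 0]], [[0, 0, 0], [0, 0, 0]], [[0, 0, 0], [0, 0, 0]], [[0, 0, 0], [0, 0, 0]], [[0, 0, 0], [0, 0, 0]], [[0, 0, 0], [0, 0, 0]], [[0, 0, 0], [0, 0, 0]]])

```text
time: 24.05
tool_pos: [557.2, 267.4, 93.5]
tcp_rot: [3.131, -1.051, 2.018]
contact_force: [-3.2, -6.6, 18.9]
grip_width: 55.9
finger_force: 30.0
```

play_rows(rows=[[[0, 0, 0.07], [0, 0, 0]], [[0, 0, 0.07], [0, 0, 0]], [[0, 0, 0.07], [0, 0, 0]], [[0, 0, 0.07], [0, 0, 0]], [[0, 0, 0.07], [0, 0, 0]], [[0, 0, 0.07], [0, 0, 0]], [[0, 0, 0], [0, 0, 0]], [[0, 0, 0], [0, 0, 0]], [[0, 0, 0], [0, 0, 0]]])

```text
time: 25.18
tool_pos: [557.2, 267.5, 102.7]
tcp_rot: [3.136, -1.048, 2.013]
contact_force: [-2.3, -1.3, 4.7]
grip_width: 56.1
finger_force: 30.0
```

play_rows(rows=[[[0, 0, 0.05], [0, 0, 0]], [[0, 0, 0.05], [0, 0, 0]], [[0, 0, 0], [0, 0, 0]], [[0, 0, 0], [0, 0, 0]]])

```text
time: 25.68
tool_pos: [557.4, 267.5, 105.6]
tcp_rot: [3.135, -1.047, 2.013]
contact_force: [-0.1, -0.6, 2.7]
grip_width: 55.7
finger_force: 30.0
```

play_rows(hand=1, rows=[[[0, 0, 0], [0, 0, 0]], [[0, 0, 0], [0, 0, 0]], [[0, 0, 0], [0, 0, 0]], [[0, 0, 0], [0, 0, 0]], [[0, 0, 0], [0, 0, 0]], [[0, 0, 0], [0, 0, 0]]])

```text
time: 26.42
tool_pos: [557.3, 267.5, 105.7]
tcp_rot: [3.135, -1.047, 2.013]
contact_force: [-0.1, -0.2, -0.4]
grip_width: 91.7
finger_force: 0.0
```

play_rows(rows=[[[0.18, -0.39, 0.25], [0, 0, 0]], [[0.36, -0.78, 0.5], [0, 0, 0]], [[0.36, -0.78, 0.5], [0, 0, 0]], [[0.36, -0.78, 0.5], [0, 0, 0]], [[0, -0.9, 0.8], [0, 0, 0]], [[0, -0.9, 0.8], [0, 0, 0]], [[0, -0.9, 0.8], [0, 0, 0]], [[0, -0.9, 0], [0, 0, 0]], [[0, -0.9, 0], [0, 0, 0]], [[0, 0, 0], [0, 0, 0]]])

```text
time: 27.68
tool_pos: [595.2, 48.2, 228.8]
tcp_rot: [3.139, -1.049, 2.007]
contact_force: [0.3, 0.5, 1.0]
grip_width: 91.9
finger_force: 0.0
```

```bash
sed -i 's/^go(.*$//; s/^P=lambda.*/G=np.array([558,266,109.]);yaw=25\nP=lambda x:jarpts(rz(yaw)@np.diag([1,-1,-1.]),np.array([x[0],x[1],142.]))/' hang.py; sed -i 's/^ms=/G=np.array([558,266,109.])\nms=/' hang.py; python3 hang.py pics/p3.png
```

```text
y bearing 24.863562046612156 tilt 60.08058674556446 G [596.99760187  44.23063865 231.30613194]
[np.float32(1072.0), np.float32(956.0)]
(0, 1) [557.23336101 264.29768133] 0.07499180734157562
(0,) [557.35176659 264.03602219] 0.034281715750694275
(1,) [557.72815025 264.86688972] 0.03922593966126442
```

View pics/p3.png

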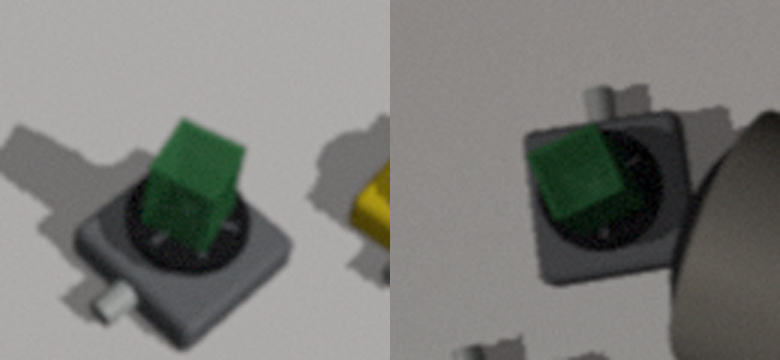

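The jar stands upright, mouth down, on the risen pad at (557,264), within about 2 mm of the pad's centre. The arm is clear, so I'm handing in.

```bash
python3 -c "
from plant import bot
print(bot.close_job())"
```

```text
the job is handed in; nothing more can be done
None
```

The job is handed in: the jar was laid on its side and let go, regrasped, then pressed to the pad's hard stop (about 19 N) for over a second; it now stands mouth down on the risen pad, about 2 mm off centre by camera, with the arm clear (no verdict was returned).

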